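# Lift the load module off its locating pins at its balance point

### The job

Take the grey load module by its red swivelling handle, lift it straight up off the two locating pins of its steel base without letting it cock, and set it down gently, flat and squarely in the middle of the rubber strips of the plywood rest. The weight hidden in it sits off centre, so feel with a trial lift of a few millimetres which end stays down, and slide the handle along its rail until the module comes up level; keep it level all the way. Leave the other things on the bench where they are.

Things in the scene. Friction and masses are not known exactly. Their poses are not given: they have to be found in the camera images.
- dock: fixed base: dark steel plate 224x104x14 mm, yellow stripes at its short ends. Origin: centre of its underside on the bench; x along its long side, z up. Two upright steel pins, 10 mm thick with tapered tips, at x = +86 and -86 mm, end 26 mm above its top face. Stands left or right of the robot, the rest on the other side; yaw up to 0.3 rad.
- module: load module, 200x80 mm, 0.83 kg. Origin: centre of its underside; x along its long side, z up. Plate 12 mm thick, two slots at x = +-86 mm (17.8 mm along x, 11.8 across) round the dock's pins; starts seated on the dock's top, axes as the dock's. On it a closed grey housing 150x66 mm, 50 mm high over the underside. Unseen in it a fixed 0.5 kg weight: the balance point lies anywhere from x = -15 to +38 mm.
- carriage (a joint): position of the handle along the steel rail on top of the housing, m = module x of the handle's pivot; range -0.044 to 0.044, starts near the -x end, -0.043 to -0.034. It stays where it is put; 3 N slides it, with the handle held firmly, while the module sits on its pins.
- handle (a point): centre of the red upright grip: 26 mm wide (module x), 14 mm thick (module y), from 22 mm below to 15 mm above this point; grasp it from above across the 14 mm. It starts upright. This point is 108.5 mm above the module's underside.
- pivot (a point): pivot of the red grip 34 mm below its centre, between ears 31 mm wide. The grip swivels about module y with 0.035 N m friction: lifted over 5 mm off its balance point the module hangs askew, heavy end down; 10 mm off, over 6 degrees. The slots give 4 mm play along x; a module pushed against its pins that way can look level: ease the handle back until no side force is felt, then look.
- end_plus (a point): point on the top face of the module's plate at its +x end (x = 96 mm, 12 mm above the underside); compare its height with end_minus to see which end rises
- end_minus (a point): the same at the -x end (x = -96 mm)
- rest: fixed parking rest: plywood board 250x130 mm, 12 mm thick, with two black rubber strips 230x22 mm along it (at y = +26 and -26 mm) whose tops, on which the module shall lie, are 18 mm above the bench. Origin: centre of its underside on the bench; x along its long side, z up. The module lies along it, either way round.
- timer_7: bystander: beige plug-in panel timer lying on its side, 47x84x48 mm, near the left of the bench
- multimeter: bystander: dark grey hand meter lying face up, 132x66x43 mm
- marker_blue: bystander: white felt marker with blue cap, 17x127x17 mm, lying
- marker_black: bystander: white felt marker with black cap, 17x127x17 mm, lying

How it is judged:
By the outcome, as a careful person would: the job done as asked, in the order asked, and still so for the second after the job is handed in, with the robot touching nothing.
It also fails if it takes over 67 s, if anything falls off the work surface, if the arm or the gripper's body presses on something with over 40 N, if the wrist force passes 120 N, or if a joint passes its speed limit or range.

### The arm

A 6-joint arm with a two-finger parallel gripper is mounted at the origin on a cart in front of the work surface, level with it; the furniture and walls round the work are solid. World frame = base frame: x ahead of the robot, y to its left, z up, the work surface at z = 0. Lengths are in m, angles in rad, forces in N, time in s.
With the tool pointing down it reaches from about 0.325 to 0.75 m from the base axis. Payload 7.6 kg.
Tool frame: the origin (TCP) lies at the very end of the fingers, on their centre line; the grasp point (between the pads) lies 19 mm behind it; z points along the fingers, y is the line along which they close (so a half turn about z gives the same grasp; the last joint's range is limited). The gripper opens to 85 mm and grips with 20 to 120 N. Pads are 22 mm wide; open, the fingers measure 114 mm over their backs; the gripper's body (76 mm by 85 mm) begins 54 mm behind the grasp point. The pads swing forward as they close: fully open they stand 13 mm farther back than shut.
Start: joints at [1.197, 0.052, 1.401, -0, 1.689, -0.07], TCP at [0.157, 0.501, 0.231] pointing down, gripper open.
Joint ranges: [-2.9, 2.9], [-0.91, 2.17], [0.12, 2.37], [-1.06, 4.2], [0.26, 2.73], [-2.93, 2.93]. Speed limits (rad/s): [2.57, 2.57, 3.01, 3.14, 3.14, 3.14].

### API

Orientations are given as a unit quaternion [w, x, y, z].
In Python, from plant import get_state, get_image, sign_off gives the robot as it stands. The module is installed in compiled form; this text tells all that it offers.
- The arm moves only by the shell command python3 -m inch 'ROWS' [OPENING] [FORCE]. ROWS is text: rows parted by semicolons, each of 6 numbers parted by spaces: the shift along the tool's x, y, z in cm, then the turn, a rotation vector about the tool's x, y, z in rad. A call has 1 to 12 rows; each row is the pose to reach, as a shift and turn from the pose commanded when the call began, along the tool's axes at that moment; what a row does not reach only later rows make up. A row lasts 1/10 s, in which the tool goes at most 50 mm and 8.59 degrees, less where a joint would pass 70% of its speed; a pose out of reach is approached as far as the arm can. A call with a gripper value outside its range is refused whole. OPENING is the gripper's target within -1 to 1 (shut at 1, half-way at 0, fully open at -1), set as the call begins (- or left out, the last holds). The fingers move at their own pace and stop on an object; FORCE is the grip in N (left out, the last holds). Time passes only in rows, so rows that repeat a pose let the fingers close. It gives the time, the measured TCP pose, the force, the opening and the grip force at its end, in the units of the state.
- get_state(): the state, without advancing time (a new reading comes with each control period).
- get_image(name): name is "side" or "top"; returns a dict with "pixels" (480x640x3 uint8, red, green, blue), "range_z" (480x640 float32, m along the optical axis (not along the pixel's ray), 0 where there is no reading), "mtx" (3x3 intrinsics, pixels), "position" and "orientation" of the camera in the world. Camera axes: x right, y up, looking along -z (the intrinsics and any distortion apply to the point x, -y, -z); pixel columns grow to the right and rows downward; lengths in m; the calibration is good to about 2 mm. A picture is of the moment at which its call begins.
- sign_off(): hands the job in; it is judged then, once.
The state is a dict: "time_s": time; "q": joint angles; "qvel": joint speeds; "joint_efforts": joint torques, N m; "ee_pos": TCP position; "orientation": TCP orientation; "wrist_force": force on the tool from outside, world axes, zero at the start; "moment": the same for the moment, N m; "finger_gap": finger opening in m; "finger_force": force on a finger pad.
Only numpy, scipy, OpenCV 4.12 (cv2) and the standard library are available. Lean on these libraries where they do the work, as an engineer would, in place of code of your own. Each camera call takes 0.05 s, during which the arm holds its last target. There are 200 camera calls.

## Working session

There is one attempt and no reset: what is moved stays moved. The work goes in short steps, Python scripts to look and compute and a shell command to move; the robot and the scene stay as the last step left them, time stands still between calls to the robot, and variables do not carry over. Pictures are saved under pics/ and viewed, at most 10 in all, crops included, and the job is handed in when it is done.

```bash
mkdir -p pics
cat > h.py <<'E'
import numpy as np, cv2
from scipy.spatial.transform import Rotation as R
from plant import get_state, get_image, sign_off
def cam(n):
    d=get_image(n); q=d["orientation"]
    d["R"]=R.from_quat([q[1],q[2],q[3],q[0]]).as_matrix(); d["p"]=np.array(d["position"]); return d
def cloud(d):
    K=d["mtx"]; z=d["range_z"]; v,u=np.mgrid[:480,:640]
    P=np.stack([(u-K[0,2])/K[0,0]*z,-(v-K[1,2])/K[1,1]*z,-z],-1)
    W=P@d["R"].T+d["p"]; W[z==0]=np.nan; return W
def save(d,n): cv2.imwrite("pics/"+n,d["pixels"][:,:,::-1])
E
python3 - <<'E'
from h import *
for n in("side","top"):
    d=cam(n); save(d,n+"0.png"); print(n,d["p"],d["R"].round(2).tolist(),d["mtx"].round(1).tolist(),[k for k in d])
s=get_state(); print(s)
E
```

```text
side [ 0.2381378  -0.48554944  0.6535221 ] [[0.86, 0.35, -0.38], [-0.52, 0.55, -0.66], [-0.02, 0.76, 0.65]] [[435.7, 0.0, 315.3], [0.0, 435.7, 241.2], [0.0, 0.0, 1.0]] ['pixels', 'range_z', 'mtx', 'position', 'orientation', 'R', 'p']
top [0.4317691  0.08068445 1.04497052] [[-0.01, 0.99, -0.15], [-1.0, -0.01, 0.0], [-0.0, 0.15, 0.99]] [[437.9, 0.0, 321.8], [0.0, 437.9, 238.4], [0.0, 0.0, 1.0]] ['pixels', 'range_z', 'mtx', 'position', 'orientation', 'R', 'p']
{'time_s': 0.1, 'q': array([ 1.19669041e+00,  5.27477028e-02,  1.40160920e+00,  2.18829586e-06,
        1.68861207e+00, -7.03161771e-02]), 'qvel': array([ 2.29378541e-03, -9.35691490e-04, -2.01301970e-03, -8.43214201e-04,
       -1.27615634e-03, -3.15758589e-05]), 'joint_efforts': array([ 1.41993925e-03, -3.82583356e+01, -3.60983956e+01, -7.41223266e-05,
        4.77964670e-03,  2.44631008e-05]), 'ee_pos': array([0.15693524, 0.50071466, 0.23057737]), 'orientation': array([-1.52720701e-04,  1.51311294e-01,  9.88485922e-01, -6.70997573e-04]), 'wrist_force': array([-0.62464371, -0.01664957, -0.1041891 ]), 'moment': array([0.01339803, 0.0106135 , 0.00094567]), 'finger_force': 0.0, 'finger_gap': 0.08562102348065086}
```

View pics/top0.png

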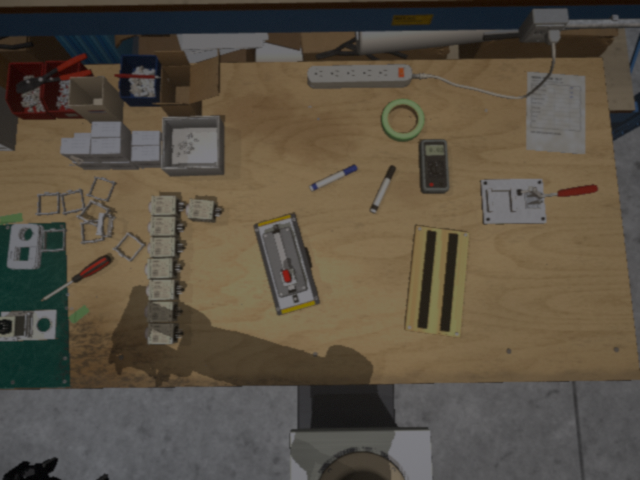

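View pics/side0.png

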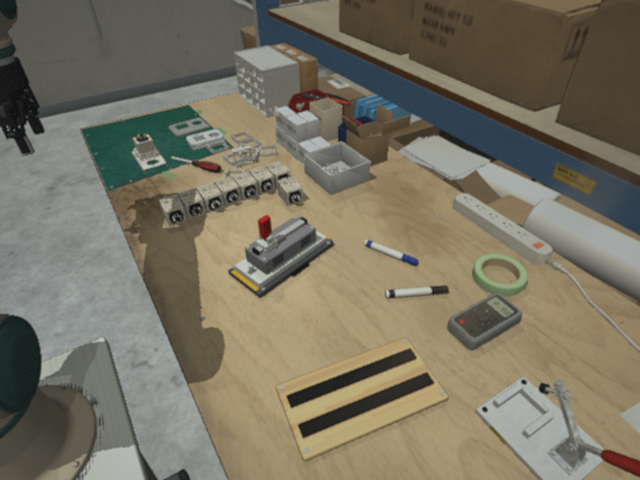

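The top view shows the dock and module at about (286,262), the red grip at (287,275) towards the robot, and the rest at (437,280). The side view shows the grip at (265,227), nearer the module's -x end.

```bash
cat >> h.py <<'E'
def rect(P):
    c,s,a=cv2.minAreaRect((P[:,:2]*1000).astype(np.float32)); 
    if s[0]<s[1]: a+=90; s=s[::-1]
    a=(a+90)%180-90
    return np.round(c,1),np.round(s,1),round(a,2)
def big(m):
    n,l,st,_=cv2.connectedComponentsWithStats(m.astype(np.uint8)); return l==1+np.argmax(st[1:,4])
def red(d):
    h=cv2.cvtColor(d["pixels"],cv2.COLOR_RGB2HSV).astype(int); return ((h[...,0]<8)|(h[...,0]>172))&(h[...,1]>150)&(h[...,2]>70)
def plane(d,u,v,z):
    K=d["mtx"]; r=d["R"]@np.array([(u-K[0,2])/K[0,0],-(v-K[1,2])/K[1,1],-1]); return d["p"]+r*(z-d["p"][2])/r[2]
E
python3 - <<'E'
from h import *
for n in("top","side"):
    d=cam(n); W=cloud(d); X,Y,Z=W[...,0],W[...,1],W[...,2]
    near=(X>.25)&(X<.62)
    dk=near&(Y>0)&(Y<.3)
    m=red(d)&dk; m=big(m); P=W[m]; print(n,"red",P.shape,P.min(0),P.max(0)); t=P[P[:,2]>P[:,2].max()-.006]; print(" redtop",t.mean(0),rect(t))
    for a,b in((.007,.018),(.02,.03),(.055,.072)):
        m=dk&(Z>a)&(Z<b); m=big(m); print(a,rect(W[m]),np.nanmedian(W[m],0))
    m=big(near&(Y<0)&(Y>-.4)&(Z>.006)&(Z<.03)); print("rest",rect(W[m]),np.nanmedian(Z[m]))
    v=d["pixels"].max(2); k=m&(v<60); nn,l,st,_=cv2.connectedComponentsWithStats(k.astype(np.uint8))
    for i in range(1,nn):
        if st[i,4]>300: print(" strip",rect(W[l==i]),np.median(Z[l==i]))
E
```

```text
top red (67, 3) [0.48145928 0.14742103 0.11832957] [0.50432772 0.16160712 0.14000518]
 redtop [0.49320389 0.15504489 0.13667783] (array([493.4, 155.1]), array([22.2, 10.8]), 13.76)
0.007 (array([528.2, 163.2]), array([218.5, 110. ]), 15.31) [0.50502153 0.14116272 0.01336734]
0.02 (array([525. , 165.1]), array([192.,  80.]), 15.2) [0.45689519 0.13933507 0.02547828]
0.055 (array([530.4, 166.6]), array([150.4,  67.2]), 15.31) [0.53478276 0.16770835 0.06358538]
rest (array([ 485.6, -189.9]), array([250.2, 130.9]), -8.75) 0.012437809173246106
 strip (array([ 489.7, -164.1]), array([226.8,  20.6]), -8.79) 0.01736596514721156
 strip (array([ 482.1, -215.1]), array([227.3,  21.1]), -8.55) 0.017277340483602965
side red (165, 3) [0.48244797 0.14432061 0.09146729] [0.50593136 0.16045537 0.13930642]
 redtop [0.49411694 0.15274331 0.13644356] (array([495.1, 152.8]), array([23.4, 12.6]), 15.64)
0.007 (array([508.3, 122.2]), array([212.9,  95.6]), -11.43) [0.49043716 0.11887329 0.0133912 ]
0.02 (array([524.1, 162.3]), array([184.3,  82.1]), 14.43) [0.46598625 0.13369703 0.02553527]
0.055 (array([533. , 163.9]), array([151.3,  67.8]), 15.33) [0.53555608 0.15151282 0.06379989]
rest (array([ 487.6, -191.3]), array([249.6, 130.5]), -8.58) 0.01215789374475007
 strip (array([ 491.4, -165.5]), array([227. ,  21.7]), -8.76) 0.017507298055925435
 strip (array([ 483.2, -216.6]), array([226.,  21.]), -8.53) 0.017462301946532643
```

```bash
python3 -m inch '-4 -2 0 0 0 -0.06;-8 -4.3 0 0 0 -0.12;-12 -6.5 0 0 0 -0.18;-16 -8.7 0 0 0 -0.24;-20 -10.8 0 0 0 -0.3;-24 -13 0 0 0 -0.36;-28 -15.2 0 0 0 -0.42;-32 -17.3 0 0 0 -0.48;-36 -19.5 0 0 0 -0.54;-40 -21.6 0 0 0 -0.569;-42.5 -23 0 0 0 -0.569;-42.5 -23 0 0 0 -0.569' -0.3 30
cat >> h.py <<'E'
def tool(t,yaw=None):
    """cm shift in tool axes from measured pose to world t(m); and turn about tool z for tool-x yaw (deg)"""
    s=get_state(); q=s["orientation"]; r=R.from_quat([q[1],q[2],q[3],q[0]])
    out=(r.inv().apply(np.array(t)-s["ee_pos"])*100).round(2)
    x=r.as_matrix()[:,0]; y=np.degrees(np.arctan2(x[1],x[0]))
    print("pos",s["ee_pos"].round(4),"yaw",round(y,2),"zaxis",r.as_matrix()[:,2].round(3),"shift",out,"turnz",None if yaw is None else round(-np.radians((yaw-y+180)%360-180),3),"F",s["wrist_force"].round(2),"M",s["moment"].round(2),"gap",round(s["finger_gap"],4),"t",round(s["time_s"],2))
E
python3 -c "
from h import *
tool([.494,.154,.106],195.2)"
```

```text
time_s: 1.4
ee_pos: [0.4954, 0.1516, 0.2305]
orientation: [-0.0, -0.13, 0.992, -0.0]
wrist_force: [-0.2, 0.4, 0.1]
finger_gap: 0.0555
finger_force: 0.0
pos [0.4954 0.1516 0.2305] yaw -165.05 zaxis [-0.001 -0.001 -1.   ] shift [ 0.06  0.27 12.45] turnz -0.004 F [-0.23  0.36  0.12] M [-0.    0.05  0.05] gap 0.0555 t 1.4
```

```bash
python3 -m inch '0 0.1 2 0 0 0;0 0.1 5 0 0 0;0 0.1 7.5 0 0 0;0 0.1 9.5 0 0 0;0 0.1 11 0 0 0;0 0.1 12 0 0 0;0 0.1 12.4 0 0 0;0 0.1 12.4 0 0 0'
python3 -c "
from h import *
tool([.494,.154,.106],195.2)
d=cam('side'); cv2.imwrite('pics/s1.png',cv2.resize(d['pixels'][170:330,180:380,::-1],(800,640))[:600])"
```

```text
time_s: 2.2
ee_pos: [0.4933, 0.1556, 0.1073]
orientation: [-0.0, -0.132, 0.991, 0.0]
wrist_force: [0.6, -0.5, 0.2]
finger_gap: 0.0556
finger_force: 0.0
pos [0.4933 0.1556 0.1073] yaw -164.78 zaxis [-0.  0. -1.] shift [-0.02 -0.17  0.13] turnz 0.0 F [ 0.59 -0.55  0.23] M [-0.   -0.   -0.01] gap 0.0556 t 2.2
```

View pics/s1.png

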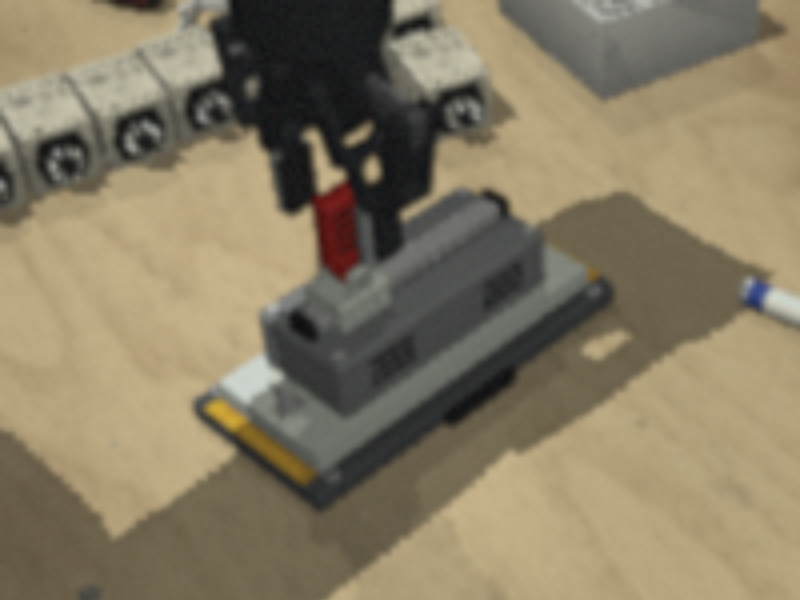

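The fingers straddle the red grip, which sits at about (335,230) in the crop between the pads at (292,190) and (385,240). Closing now.

```bash
python3 -m inch '0 -0.1 0.1 0 0 0;0 -0.1 0.1 0 0 0;0 -0.1 0.1 0 0 0;0 -0.1 0.1 0 0 0;0 -0.1 0.1 0 0 0;0 -0.1 0.1 0 0 0' 1 60
python3 -c "
from h import *
tool([.494,.154,.106],195.2)"
```

```text
time_s: 2.85
ee_pos: [0.4939, 0.1548, 0.1069]
orientation: [0.0, -0.132, 0.991, 0.0]
wrist_force: [-2.0, 3.4, 4.9]
finger_gap: 0.0129
finger_force: 60.5
pos [0.4939 0.1548 0.1069] yaw -164.79 zaxis [ 0.001  0.001 -1.   ] shift [ 0.02 -0.08  0.08] turnz 0.0 F [-2.02  3.44  4.9 ] M [ 0.57  0.26 -0.03] gap 0.0129 t 2.85
```

```bash
cat >> h.py <<'E'
def tilt(c,yaw,lift=0.):
    a=np.radians(yaw); e=np.array([np.cos(a),np.sin(a)]); f=np.array([-e[1],e[0]])
    for n in("side","top"):
        W=cloud(cam(n)).reshape(-1,3); W=W[np.isfinite(W[:,0])]; D=W[:,:2]-c; x=D@e; y=D@f; z=W[:,2]
        zt=.064+lift
        m=(abs(x)<.072)&(abs(y)<.030)&(abs(y)>.016)&(abs(z-zt)<.012)
        X,Y,Z=x[m],y[m],z[m]
        for _ in range(5):
            A=np.c_[X,Y,np.ones(len(X))]; k=np.linalg.lstsq(A,Z,rcond=None)[0]; r=abs(Z-A@k); g=r<max(.0015,2*np.median(r)); X,Y,Z=X[g],Y[g],Z[g]
        en=[]
        for s in(1,-1):
            q=(s*x>.079)&(s*x<.098)&(abs(y)<.035)&(abs(y)>.01)&(abs(z-.026-lift)<.015); en.append((round(1000*np.median(z[q]),1),int(q.sum())) if q.any() else None)
        print(n,"slopex deg",np.degrees(k[0]).round(2),"slopey",np.degrees(k[1]).round(2),"z0",(k[2]*1000).round(1),len(Z),"ends +,-",en)
E
python3 -m inch '-0.5 0 0 0 0 0;-1 0 0 0 0 0;-1.5 0 0 0 0 0;-2 0 0 0 0 0;-2.5 0 0 0 0 0;-3 0 0 0 0 0;-3.5 0 0 0 0 0;-4 0 0 0 0 0;-4.5 0 0 0 0 0;-4.8 0 0 0 0 0;-4.8 0 0 0 0 0;-4.8 0 0 0 0 0'
python3 -c "
from h import *
tool([.494,.154,.106],195.2); tilt([.530,.165],15.25)
tool([.494,.154,.106],195.2)"
```

```text
time_s: 4.05
ee_pos: [0.5404, 0.1675, 0.1069]
orientation: [0.0, -0.132, 0.991, 0.0]
wrist_force: [-1.6, 3.3, 4.3]
finger_gap: 0.0131
finger_force: 60.6
pos [0.5404 0.1675 0.1069] yaw -164.78 zaxis [ 0.001  0.001 -1.   ] shift [ 4.83 -0.08  0.08] turnz 0.0 F [-1.6   3.28  4.35] M [ 0.63  0.3  -0.02] gap 0.0131 t 4.05
side slopex deg 0.33 slopey 0.14 z0 63.9 409 ends +,- [(np.float64(26.2), 39), (np.float64(25.1), 200)]
top slopex deg 0.33 slopey 0.4 z0 63.6 267 ends +,- [None, (np.float64(25.0), 16)]
pos [0.5404 0.1675 0.1069] yaw -164.79 zaxis [ 0.001  0.001 -1.   ] shift [ 4.83 -0.08  0.09] turnz 0.0 F [-1.19  4.01  5.24] M [0.76 0.24 0.03] gap 0.0133 t 4.15
```

```bash
python3 -m inch '0 0.06 -0.1 0 0 0;0 0.06 -0.15 0 0 0;0 0.06 -0.15 0 0 0' 
python3 -m inch '0 0 -0.1 0 0 0;0 0 -0.2 0 0 0;0 0 -0.3 0 0 0;0 0 -0.4 0 0 0;0 0 -0.4 0 0 0;0 0 -0.4 0 0 0' 
python3 -c "
from h import *
tool([.494,.154,.106],195.2); tilt([.530,.165],15.25,.004)
tool([.494,.154,.106],195.2)"
```

```text
time_s: 4.45
ee_pos: [0.5398, 0.1672, 0.107]
orientation: [-0.0, -0.132, 0.991, -0.0]
wrist_force: [2.3, 1.3, -4.2]
finger_gap: 0.0127
finger_force: 59.4
time_s: 5.05
ee_pos: [0.5398, 0.1675, 0.1117]
orientation: [-0.0, -0.132, 0.991, -0.0]
wrist_force: [0.3, -0.3, -8.7]
finger_gap: 0.0126
finger_force: 58.8
pos [0.5398 0.1675 0.1117] yaw -164.81 zaxis [-0. -0. -1.] shift [ 4.78 -0.1   0.57] turnz -0.0 F [ 0.32 -0.34 -8.66] M [-0.09 -0.02  0.02] gap 0.0126 t 5.05
side slopex deg -2.23 slopey 0.33 z0 69.1 394 ends +,- [(np.float64(27.6), 35), (np.float64(34.2), 152)]
top slopex deg -2.27 slopey 0.17 z0 69.0 252 ends +,- [None, (np.float64(34.6), 28)]
pos [0.5399 0.1675 0.1117] yaw -164.81 zaxis [-0. -0. -1.] shift [ 4.78 -0.1   0.57] turnz -0.0 F [-0.9  -0.18 -8.25] M [-0.    0.01 -0.01] gap 0.0128 t 5.15
```

+x end stays down, so the balance point is further toward +x. Lowering and sliding the handle that way.

```bash
python3 -m inch '0 0 0.2 0 0 0;0 0 0.4 0 0 0;0 0 0.5 0 0 0;0 0 0.5 0 0 0;-0.4 0 0.5 0 0 0;-0.8 0 0.5 0 0 0;-1.2 0 0.5 0 0 0;-1.4 0 0.5 0 0 0;-1.4 0 0.5 0 0 0' 
python3 -c "
from h import *
tool([.494,.154,.106],195.2)"
python3 -m inch '0.1 0 0 0 0 0;0.1 0 0 0 0 0;0.1 0 -0.1 0 0 0;0.1 0 -0.2 0 0 0;0.1 0 -0.3 0 0 0;0.1 0 -0.4 0 0 0;0.1 0 -0.5 0 0 0;0.1 0 -0.5 0 0 0;0.1 0 -0.5 0 0 0' 
python3 -c "
from h import *
tool([.494,.154,.106],195.2); tilt([.530,.165],15.25,.004)
tool([.494,.154,.106],195.2)"
```

```text
time_s: 6.05
ee_pos: [0.554, 0.1713, 0.107]
orientation: [0.0, -0.132, 0.991, 0.0]
wrist_force: [-1.2, -0.8, -3.8]
finger_gap: 0.0132
finger_force: 59.5
pos [0.554  0.1713 0.107 ] yaw -164.81 zaxis [ 0.001  0.    -1.   ] shift [ 6.24 -0.1   0.09] turnz -0.0 F [-1.16 -0.79 -3.79] M [-0.08  0.16  0.  ] gap 0.0132 t 6.05
time_s: 6.95
ee_pos: [0.5525, 0.171, 0.1118]
orientation: [0.0, -0.132, 0.991, 0.0]
wrist_force: [-0.2, 0.5, -7.8]
finger_gap: 0.0129
finger_force: 58.8
pos [0.5525 0.171  0.1118] yaw -164.8 zaxis [ 0.  0. -1.] shift [ 6.09 -0.1   0.58] turnz -0.0 F [-0.22  0.46 -7.84] M [-0.03  0.02 -0.03] gap 0.0129 t 6.95
side slopex deg 0.38 slopey 0.18 z0 68.5 404 ends +,- [(np.float64(30.5), 34), (np.float64(29.6), 192)]
top slopex deg -0.49 slopey 0.26 z0 68.1 280 ends +,- [None, None]
pos [0.5524 0.1709 0.1117] yaw -164.8 zaxis [-0.  0. -1.] shift [ 6.08 -0.1   0.57] turnz -0.0 F [ 0.28  0.15 -8.39] M [-0.02 -0.03 -0.01] gap 0.0134 t 7.05
```

```bash
python3 -m inch '0 0 -0.1 0 0 0;0 0 -0.3 0 0 0;0 0 -0.5 0 0 0;0 0 -0.7 0 0 0;0 0 -0.8 0 0 0;0 0 -0.8 0 0 0;0 0 -0.8 0 0 0;0 0 -0.8 0 0 0' 
python3 -c "
from h import *
tool([.494,.154,.106],195.2); tilt([.530,.165],15.25,.0125);tilt([.530,.165],15.25,.0125)
d=cam('side'); cv2.imwrite('pics/s2.png',cv2.resize(d['pixels'][180:300,200:360,::-1],(800,600),interpolation=cv2.INTER_CUBIC))"
```

```text
time_s: 7.85
ee_pos: [0.5524, 0.1709, 0.1197]
orientation: [-0.0, -0.132, 0.991, 0.0]
wrist_force: [0.6, 0.0, -8.5]
finger_gap: 0.0128
finger_force: 58.8
pos [0.5524 0.1709 0.1197] yaw -164.81 zaxis [-0.  0. -1.] shift [ 6.08 -0.1   1.37] turnz -0.0 F [ 0.64  0.01 -8.5 ] M [-0.   -0.04 -0.01] gap 0.0128 t 7.85
side slopex deg 0.21 slopey 0.1 z0 76.4 390 ends +,- [(np.float64(38.7), 28), (np.float64(37.8), 179)]
top slopex deg -0.3 slopey 0.44 z0 76.0 269 ends +,- [None, None]
side slopex deg 0.32 slopey 0.28 z0 76.4 403 ends +,- [(np.float64(38.6), 33), (np.float64(37.8), 188)]
top slopex deg -0.57 slopey 0.53 z0 75.9 277 ends +,- [None, None]
```

View pics/s2.png

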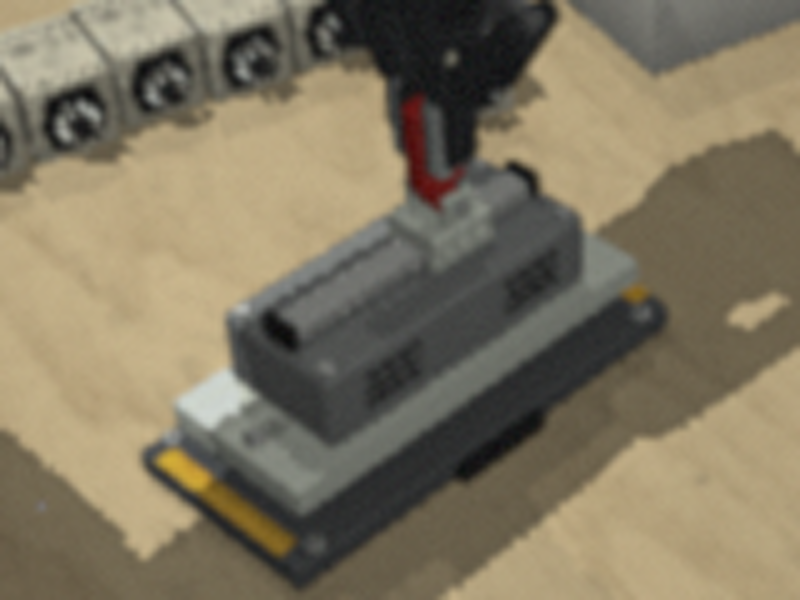

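The module hangs level over the pins, with a parallel gap to the dock from crop (300,520) to (640,280). Lifting clear.

```bash
python3 -m inch '0 0 -0.3 0 0 0;0 0 -0.7 0 0 0;0 0 -1.2 0 0 0;0 0 -1.7 0 0 0;0 0 -2.2 0 0 0;0 0 -2.8 0 0 0;0 0 -3.4 0 0 0;0 0 -4 0 0 0;0 0 -4.4 0 0 0;0 0 -4.7 0 0 0;0 0 -4.8 0 0 0;0 0 -4.8 0 0 0'
cat >> h.py <<'E'
def where(c,lift):
    "module centre/yaw from housing top and plate, + end heights"
    for n in("side","top"):
        W=cloud(cam(n)); D=np.hypot(W[...,0]-c[0],W[...,1]-c[1])
        for a,b in((.040,.070),(.016,.032)):
            m=(D<.125)&(W[...,2]>a+lift)&(W[...,2]<b+lift)
            if a>.03: m&=abs(W[...,2]-.050-lift)<.006
            m=big(m); print(n,a,rect(W[m]),int(m.sum()))
E
python3 -c "
from h import *
tool([.494,.154,.106],195.2); tilt([.530,.165],15.25,.0605); where([.53,.165],.0745-.014)"
```

```text
time_s: 9.3
ee_pos: [0.5525, 0.1709, 0.1678]
orientation: [-0.0, -0.132, 0.991, 0.0]
wrist_force: [0.6, -0.1, -8.6]
finger_gap: 0.013
finger_force: 58.8
pos [0.5525 0.1709 0.1678] yaw -164.81 zaxis [-0.  0. -1.] shift [ 6.09 -0.1   6.18] turnz -0.0 F [ 0.58 -0.09 -8.56] M [-0.02  0.    0.03] gap 0.013 t 9.3
side slopex deg 0.3 slopey 0.16 z0 124.5 403 ends +,- [(np.float64(86.7), 34), (np.float64(85.7), 194)]
top slopex deg 0.38 slopey 0.42 z0 124.4 356 ends +,- [None, None]
side 0.04 (array([531.2, 137.3]), array([160.5,  60.5]), -8.33) 345
side 0.016 (array([534.9, 165.3]), array([203. ,  82.2]), 15.02) 1081
top 0.04 (array([476.5, 186.5]), array([0., 0.]), 0.0) 1
top 0.016 (array([496.9, 197.1]), array([84.7,  3.7]), 15.2) 69
```

```bash
python3 -m inch '0.15 -0.37 0 0 0 0.005;0.46 -1.11 0 0 0 0.014;0.91 -2.22 0 0 0 0.027;1.52 -3.7 0 0 0 0.046;2.28 -5.54 0 0 0 0.068;3.04 -7.39 0 0 0 0.091;3.8 -9.24 0 0 0 0.114;4.56 -11.09 0 0 0 0.137;5.31 -12.94 0 0 0 0.16;6.07 -14.78 0 0 0 0.182;6.83 -16.63 0 0 0 0.205;7.59 -18.48 0 0 0 0.228' | grep ee_pos
python3 -m inch '0.32 -1.97 0 0 0 0.023;0.64 -3.94 0 0 0 0.046;0.97 -5.92 0 0 0 0.068;1.29 -7.89 0 0 0 0.091;1.61 -9.86 0 0 0 0.114;1.9 -11.63 0 0 0 0.134;2.16 -13.21 0 0 0 0.153;2.35 -14.4 0 0 0 0.166;2.49 -15.28 0 0 0 0.177;2.59 -15.87 0 0 0 0.183;2.65 -16.27 0 0 0 0.188;2.7 -16.56 0 0 0 0.191' | grep ee_pos
python3 -m inch '0 0 0 0 0 0;0 0 0 0 0 0;0 0 0 0 0 0' | grep ee_pos
cat >> h.py <<'E'
def where2(c,und):
    for n in("side","top"):
        W=cloud(cam(n)); D=np.hypot(W[...,0]-c[0],W[...,1]-c[1])
        for nm,a,b in(("house",und+.044,und+.056),("plate",und+.006,und+.017),("both",und+.004,und+.054)):
            m=(D<.125)&(W[...,2]>a)&(W[...,2]<b)
            if m.any(): m=big(m); print(n,nm,rect(W[m]),int(m.sum()))
E
python3 -c "
from h import *
tool([.5068,-.194,.168],171.3); tilt([.487,-.191],-8.7,.0605); where2([.487,-.191],.0745)
d=cam('top'); save(d,'t3.png')"
```

```text
ee_pos: [0.527, -0.0293, 0.168]
ee_pos: [0.5069, -0.1937, 0.1677]
ee_pos: [0.5069, -0.1934, 0.1678]
pos [ 0.5069 -0.1934  0.1678] yaw 171.22 zaxis [ 0.  0. -1.] shift [ 0.   -0.06 -0.02] turnz -0.001 F [-0.88  0.47 -8.88] M [ 0.02 -0.01 -0.02] gap 0.0131 t 12.2
side slopex deg 1.12 slopey 0.47 z0 123.9 1162 ends +,- [(np.float64(87.4), 129), (np.float64(84.1), 421)]
top slopex deg 0.57 slopey 0.64 z0 123.7 233 ends +,- [(np.float64(87.2), 168), (np.float64(84.3), 101)]
side house (array([ 489.1, -190. ]), array([149.1,  67.2]), -9.05) 2662
side plate (array([ 490.6, -190.5]), array([201. ,  81.6]), -8.95) 2016
side both (array([ 490.6, -190.5]), array([201. ,  81.6]), -8.95) 5746
top house (array([ 490.4, -171.3]), array([150. ,  31.1]), -8.82) 735
top plate (array([ 488.6, -187. ]), array([200.8,  77.9]), -9.22) 785
top both (array([ 488.6, -187. ]), array([200.8,  77.9]), -9.22) 1771
```

View pics/t3.png

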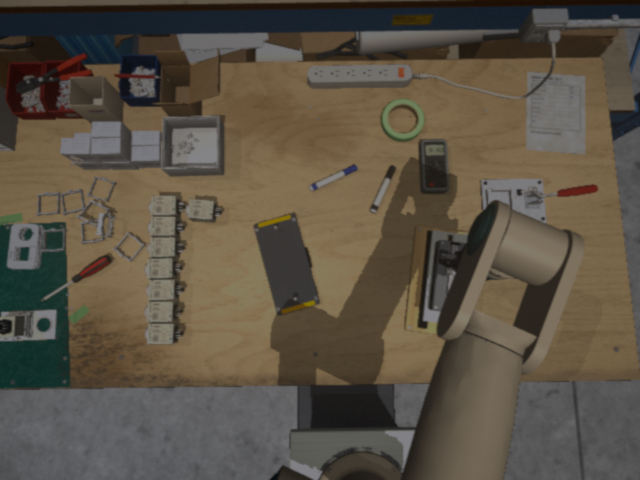

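The top view shows the empty dock at (286,262), the bystanders unmoved, and the module over the rest at (445,275). Next come a small centring and levelling correction, then the descent.

```bash
python3 -m inch '0.1 -0.06 0.2 0 0.003 -0.002;0.2 -0.12 0.5 0 0.006 -0.004;0.23 -0.14 0.9 0 0.01 -0.005;0.23 -0.14 1.4 0 0.01 -0.005;0.23 -0.14 1.9 0 0.01 -0.005;0.23 -0.14 2.4 0 0.01 -0.005;0.23 -0.14 2.9 0 0.01 -0.005;0.23 -0.14 3.4 0 0.01 -0.005;0.23 -0.14 3.8 0 0.01 -0.005;0.23 -0.14 4.1 0 0.01 -0.005;0.23 -0.14 4.3 0 0.01 -0.005;0.23 -0.14 4.3 0 0.01 -0.005'
python3 -c "
from h import *
tool([.5068,-.194,.112],171.3); tilt([.487,-.191],-8.7,.0175); where2([.487,-.191],.0315)
for n in('side','top'):
    d=cam(n); W=cloud(d); m=big((W[...,2]>.006)&(W[...,2]<.022)&(abs(W[...,0]-.487)<.14)&(abs(W[...,1]+.191)<.09)); P=W[m]; D=(P[:,:2]-[.487,-.191]); a=np.radians(-8.7); x=D@[np.cos(a),np.sin(a)]; y=D@[-np.sin(a),np.cos(a)]
    g=P[:,2]<.014; print(n,rect(P),'rest slope',np.degrees(np.linalg.lstsq(np.c_[x,y,np.ones(len(x))][g],P[g,2],rcond=None)[0][:2]))"
```

```text
time_s: 13.65
ee_pos: [0.5043, -0.1947, 0.1245]
orientation: [-0.005, 0.074, 0.997, 0.001]
wrist_force: [-0.4, 0.4, -7.4]
finger_gap: 0.0128
finger_force: 58.8
pos [ 0.5043 -0.1947  0.1245] yaw 171.47 zaxis [-0.01   0.002 -1.   ] shift [-0.25  0.11  1.25] turnz 0.003 F [-0.38  0.4  -7.42] M [ 0.   -0.11 -0.05] gap 0.0128 t 13.65
side slopex deg 0.45 slopey 0.23 z0 80.9 1093 ends +,- [(np.float64(43.6), 160), (np.float64(42.1), 385)]
top slopex deg 0.38 slopey 0.19 z0 81.3 206 ends +,- [(np.float64(43.3), 158), (np.float64(42.5), 92)]
side house (array([ 486.2, -192. ]), array([150.2,  66.5]), -8.97) 2509
side plate (array([ 487.8, -191. ]), array([201.4,  82.7]), -8.59) 1909
side both (array([ 487.8, -191. ]), array([201.4,  82.7]), -8.57) 5385
top house (array([ 487.4, -172.5]), array([149.5,  31.9]), -8.48) 648
top plate (array([ 486.2, -184.1]), array([201.3,  71.9]), -9.86) 686
top both (array([ 486.2, -184.1]), array([201.3,  71.9]), -9.86) 1541
side (array([ 488. , -191.1]), array([250.3, 131. ]), -8.58) rest slope [0.12363421 0.29658973]
top (array([ 487. , -179.7]), array([250.4, 111.5]), -9.04) rest slope [-0.03475187 -0.12290609]
```

Centred within a millimetre and level. Creeping down to contact.

```bash
python3 -m inch '0 0 0.2 0 0 0;0 0 0.45 0 0 0;0 0 0.7 0 0 0;0 0 0.9 0 0 0;0 0 1.05 0 0 0;0 0 1.15 0 0 0;0 0 1.2 0 0 0;0 0 1.25 0 0 0;0 0 1.3 0 0 0;0 0 1.3 0 0 0'
python3 -m inch '0 0 0.03 0 0 0;0 0 0.06 0 0 0;0 0 0.06 0 0 0'
```

```text
time_s: 14.95
ee_pos: [0.5043, -0.1948, 0.1119]
orientation: [-0.005, 0.074, 0.997, 0.0]
wrist_force: [0.0, -0.2, -7.1]
finger_gap: 0.0133
finger_force: 58.8
time_s: 15.25
ee_pos: [0.5043, -0.1948, 0.1112]
orientation: [-0.005, 0.074, 0.997, 0.0]
wrist_force: [-0.2, -0.3, -7.7]
finger_gap: 0.0129
finger_force: 58.9
```

```bash
python3 -m inch '0 0 0.04 0 0 0;0 0 0.08 0 0 0;0 0 0.08 0 0 0'
python3 -m inch '0 0 0.04 0 0 0;0 0 0.08 0 0 0;0 0 0.08 0 0 0'
python3 -c "
from h import *
tool([.5068,-.194,.112],171.3); tilt([.487,-.191],-8.7,.004)"
```

```text
time_s: 15.55
ee_pos: [0.5044, -0.1947, 0.111]
orientation: [-0.005, 0.074, 0.997, 0.0]
wrist_force: [-1.1, 1.7, -2.8]
finger_gap: 0.0131
finger_force: 59.7
time_s: 15.85
ee_pos: [0.5047, -0.1947, 0.1109]
orientation: [-0.004, 0.074, 0.997, 0.0]
wrist_force: [-2.1, 4.1, 6.2]
finger_gap: 0.0132
finger_force: 60.7
pos [ 0.5047 -0.1947  0.1109] yaw 171.48 zaxis [-0.008  0.001 -1.   ] shift [-0.19  0.1  -0.12] turnz 0.003 F [-2.08  4.13  6.2 ] M [0.71 0.46 0.05] gap 0.0132 t 15.85
side slopex deg 0.05 slopey 0.09 z0 67.5 1046 ends +,- [(np.float64(29.6), 159), (np.float64(29.4), 379)]
top slopex deg 0.09 slopey 1.45 z0 66.8 180 ends +,- [(np.float64(29.1), 143), (np.float64(29.5), 85)]
```

```bash
python3 -m inch '0 0 -0.08 0 0 0;0 0 -0.08 0 0 0'
python3 -m inch '0 0 0 0 0 0;0 0 0 0 0 0;0 0 0 0 0 0;0 0 0 0 0 0;0 0 0 0 0 0' -0.3 20
python3 -m inch '0 0 -0.5 0 0 0;0 0 -1.5 0 0 0;0 0 -3 0 0 0;0 0 -5 0 0 0;0 0 -7.5 0 0 0;0 0 -10 0 0 0;0 0 -12 0 0 0;0 0 -13 0 0 0;0 0 -13 0 0 0'
python3 -c "
from h import *
tool([.5068,-.194,.112],171.3); tilt([.487,-.191],-8.7,.004); where2([.487,-.191],.018)
d=cam('side'); cv2.imwrite('pics/s4.png',cv2.resize(d['pixels'][240:480,180:500,::-1],(800,600)))"
```

```text
time_s: 16.15
ee_pos: [0.5047, -0.1948, 0.1109]
orientation: [-0.004, 0.074, 0.997, 0.0]
wrist_force: [0.4, 3.0, 3.1]
finger_gap: 0.0132
finger_force: 60.3
time_s: 16.65
ee_pos: [0.5042, -0.1949, 0.1103]
orientation: [-0.005, 0.074, 0.997, 0.0]
wrist_force: [0.9, -0.3, 0.6]
finger_gap: 0.0555
finger_force: 0.0
time_s: 17.55
ee_pos: [0.5061, -0.1952, 0.2428]
orientation: [-0.003, 0.074, 0.997, -0.0]
wrist_force: [0.4, -1.3, -0.6]
finger_gap: 0.0557
finger_force: 0.0
pos [ 0.5061 -0.1952  0.2428] yaw 171.48 zaxis [-0.006 -0.    -1.   ] shift [-0.13  0.15 13.08] turnz 0.003 F [ 0.39 -1.32 -0.59] M [0.06 0.03 0.01] gap 0.0557 t 17.55
side slopex deg 0.03 slopey 0.11 z0 67.6 1128 ends +,- [(np.float64(29.8), 162), (np.float64(29.4), 374)]
top slopex deg 0.07 slopey 0.05 z0 67.5 366 ends +,- [(np.float64(29.3), 128), (np.float64(29.4), 173)]
side house (array([ 486.3, -191.7]), array([149.8,  66.5]), -8.55) 2479
side plate (array([ 487.1, -191.8]), array([201.6,  82.3]), -8.77) 1880
side both (array([ 487.1, -191.8]), array([201.6,  82.3]), -8.77) 5414
top house (array([ 484.1, -189.8]), array([149.2,  66.6]), -8.78) 1221
top plate (array([ 484.3, -189.9]), array([200. ,  80.5]), -8.64) 805
top both (array([ 484.7, -188.1]), array([201.3,  80.2]), -9.86) 2198
```

View pics/s4.png

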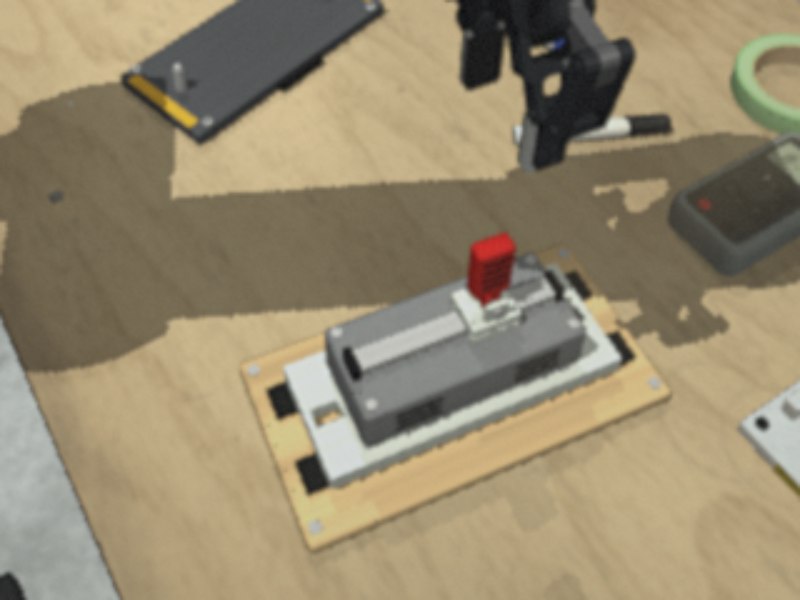

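The module lies flat in the middle of the rest, with its plate corners at about (285,365), (335,480) and (620,360). The strips stick out equally at both ends and the gripper is clear.

```bash
python3 -c "
from plant import sign_off; print(sign_off())"
```

```text
the job is handed in; nothing more can be done
None
```

The load module is flat on the rubber strips of the rest, about 1 mm off centre; it stayed within about 1° of level on the way over, the gripper is clear, and the job is handed in (about 18 s of the 67 s used).

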